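# Dispense a snap cap and click it onto the glue bottle

## Task

Push the yellow plunger of the blue cap dispenser fully in so that it ejects the red snap cap, then pick the cap up and press it mouth down onto the neck of the white glue bottle until it clicks home. Do not stop at the click: keep pressing on the cap until the sprung nest under the bottle is all the way down, and finish the program with the fingers still on the cap, holding it down there. Leave the marker and the two pieces of coloured glass where they lie.

Things in the scene. Friction and masses are not known exactly. Their poses are not given: they have to be found in the camera images.
- dispenser: Fixed blue cap dispenser: channel 62 mm wide, floor 12 mm thick, along its own x axis = push direction of the plunger. Origin on the worktop under the cap's starting place. Walls and a clear hood (top 56 mm up) cover it from x = -57 to +25 mm: the cap cannot be reached there. Beyond, to x = +94 mm, is the open landing: side walls 5 mm above the floor, end stop 10 mm.
- pusher (a joint): Travel of the dispenser's sprung plunger: 0 out, 0.065 m fully in. Resists with about 2 N at first, 5 N when fully in, and springs back out by itself, leaving the cap on the landing.
- pusher_pad (a point): Centre of the outer face of the plunger's yellow push plate (40 mm wide, 40 mm high, 8 mm thick, upright, 12 to 52 mm above the worktop); it faces the dispenser's -x side, 118 mm from the origin when out; push it along the dispenser's +x.
- cap_landing (a point): Point on the channel floor (12 mm above the worktop) at dispenser x = +66 mm where the ejected cap's mouth centre comes to stand, within about 3 mm.
- cap: Loose red snap cap, 34 mm high, about 30 g, standing mouth down. Origin at the centre of the mouth rim (underside), z up through the closed top. Foot flange 40 mm diameter, 5 mm thick; above it the ribbed grip, 32 mm diameter, up to the top: grip there from above, across the channel. The fingertips can push on the flange. Mouth opening 21.4 mm diameter.
- nest_base: Fixed grey base 100 x 100 x 26 mm of the sprung nest; origin on the worktop under the bottle's axis. The bottle (60 mm diameter) is fixed in the nest's aluminium cup (76 mm diameter, top 50 mm up).
- nest (a joint): How far the nest with the bottle is pressed down: 0 up, 0.006 m at its lower stop. Takes about 2 N to start and 14 N to reach the stop; springs back up when released.
- neck_seat (a point): Centre of the white bottle's shoulder, 86 mm over the worktop when the nest is up, moving down with it. A clicked-on cap's origin lies here. The neck above it is 18 mm diameter, 26 mm high, nose tapered; four sprung blue nubs 9 mm over the shoulder catch the cap: it first rests on them 12 mm too high, takes roughly 8 N to pass, then the force drops and it is drawn home.
- marker: Bystander: red and white marker pen, 135 mm long, loose on the worktop. Origin at its underside, middle.
- red_smalti: Bystander: loose piece of red glass, 37 x 41 x 10 mm. Origin at its underside.
- gold_smalti: Bystander: loose piece of gold-yellow glass, 33 x 30 x 11 mm. Origin at its underside.
Mind the look-alikes: they are no part of the job. There is more than one size of the nest_base; the job needs the larger.

How it is judged (in metres and radians):
On the way, in this order (a step that is already met when the one before it is completed fails the run):
1. the plunger is pushed fully in (value of joint pusher above 0.06 m), for 0.05 s.
2. the cap is clicked home on the neck (z of cap in the frame of neck_seat below 0.003 m and horizontal distance between cap and neck_seat below 0.004 m and angle between cap's own z axis and vertical below 0.15 rad), for 0.05 s.
At the end, for the whole second after the job is handed in: The cap sits home on the bottle's shoulder (origin within 3 mm in height and 4 mm sideways of neck_seat, upright within 0.15 rad), the nest is held at least 4.8 mm of its 6 mm down, and the fingers still bear on the cap with more than 3 N (all of step 2 and z of cap in the frame of neck_seat above -0.003 m and value of joint nest above 0.0048 m and contact force between the fingers and cap above 3 N); the arm keeps its last pose, push and grip.
It fails at once if a bystander was moved by more than 20 mm (distance of any of marker, red_smalti, gold_smalti from where it was at the start of the episode above 0.02 m).
It also fails if it takes over 59 s, if anything falls off the work surface, if the arm or the gripper's body presses on something with over 40 N, if the wrist force passes 120 N, or if a joint passes its speed limit or range.

## Robot

A 6-joint arm with a two-finger parallel gripper is mounted at the origin on a cart in front of the work surface, level with it; the furniture and walls round the work are solid. World frame = base frame: x ahead of the robot, y to its left, z up, the work surface at z = 0. Lengths are in m, angles in degrees, forces in N, time in s.
With the tool pointing down it reaches from about 0.3 to 0.775 m from the base axis. Payload 14.6 kg.
Tool frame: the origin (TCP) lies on the centre line of the jaws, within the pads' length; the fingertips stand 17 mm ahead of it and the grasp point (between the pads) lies 2 mm behind it (r.tip_reach is the distance from the TCP to the fingertips, in m); z points along the fingers, y is the line along which they close (so a half turn about z gives the same grasp; the last joint's range is limited). The gripper opens to 85 mm and grips with 20 to 120 N. Pads are 22 mm wide; open, the fingers measure 114 mm over their backs; the gripper's body (76 mm by 85 mm) begins 54 mm behind the grasp point. The pads swing forward as they close: fully open they stand 13 mm farther back than shut.
Start: joints at [67.861, 17.183, 87.147, -0, 75.671, -3.816], TCP at [0.173, 0.522, 0.248] pointing down, gripper open.
Joint ranges: [-173.82, 173.82], [-45.26, 126.66], [13.44, 144.39], [-59.66, 239.66], [0, 175.72], [-146.38, 146.38]. Speed limits (degrees/s): [127.2, 127.2, 147.25, 180, 180, 180].

## Interface

Orientations are given as a 3x3 rotation matrix whose columns are the frame's x, y, z axes.
In Python, from plant import r gives the robot as it stands.
- The arm moves only by the tool arm_command, never from a script. Its argument "deltas" is a list of rows, each a list of 7 numbers: the shift along the world's x, y, z in cm, then the turn, a rotation vector about the world's x, y, z in degrees, then the opening, from -1 (shut) to 1 (fully open), so that 0 is half open. A call has 1 to 12 rows; each row shifts and turns the commanded pose from where the row before left it; what a row does not reach is not made up. A row lasts 1/8 s, in which the tool goes at most 62.5 mm and 10.7 degrees, less where a joint would pass 70% of its speed; a pose out of reach is approached as far as the arm can. A call is refused whole if a number of a shift passes 6.25 or a number of a turn 10.7, either way. A call with a gripper value outside its range is refused whole. The fingers move at their own pace and stop on an object; the grip force is fixed at half the most. Time passes only in rows, so rows that do not move let the fingers close. It gives the time, the measured TCP pose, the force, the opening and the grip force at its end, in the units of the state.
- r.sense(): the state, without advancing time (a new reading comes with each control period).
- r.camera(name): name is "scene" or "top"; returns a dict with "img" (400x640x3 uint8, blue, green, red), "intrinsics" (3x3 intrinsics, pixels), "D" ([k1, k2, p1, p2, k3] as OpenCV has them; the pictures are not rectified), "cam_to_world" (4x4, takes a point from camera to world coordinates). Camera axes: x right, y down, z forward; pixel columns grow to the right and rows downward; lengths in m; the calibration is good to about 2 mm. A picture is of the moment at which its call begins. There is no depth.
- r.finish_job(): hands the job in; it is judged then, once.
The state is a dict: "time": time; "qpos": joint angles; "joint_velocities": joint speeds; "effort": joint torques, N m; "tcp_pos": TCP position; "eef_rot": TCP orientation; "wrist_force": force on the tool from outside, world axes, zero at the start; "ft_torque": the same for the moment, N m; "gripper_width": opening from 0.0 (shut) to 1.0 (fully open); "grasp_force": force on a finger pad.
Only numpy, scipy, OpenCV 4.12 (cv2) and the standard library are available. Lean on these libraries where they do the work, as an engineer would, in place of code of your own. Each camera call takes 0.05 s, during which the arm holds its last target. There are 200 camera calls.

## Working session

There is one attempt and no reset: what is moved stays moved. The work goes in short steps, Python scripts to look and compute and a tool call to move; the robot and the scene stay as the last step left them, time stands still between calls to the robot, and variables do not carry over. Pictures are saved under pics/ and viewed, at most 10 in all, crops included, and the job is handed in when it is done.

Besides the shell and the picture viewer there is one more tool, called after "Emit:" as name(argument=value, ...), one argument or row to a line, values as JSON. arm_command: Moves the arm, as the interface text tells. Its arguments: {"type":"object","properties":{"deltas":{"type":"array"}},"required":["deltas"]}

```bash
mkdir -p pics
cat > h.py <<'E'
import numpy as np, cv2
from plant import r
def ray(c,uv,z):
    p=cv2.undistortPoints(np.array([[uv]],float),c["intrinsics"],np.array(c["D"],float))[0,0]
    T=np.array(c["cam_to_world"]); d=T[:3,:3]@[p[0],p[1],1]; o=T[:3,3]
    return o+d*(z-o[2])/d[2]
def proj(c,P):
    T=np.linalg.inv(np.array(c["cam_to_world"])); rv=cv2.Rodrigues(T[:3,:3])[0]
    return cv2.projectPoints(np.array(P,float).reshape(-1,3),rv,T[:3,3],np.array(c["intrinsics"],float),np.array(c["D"],float))[0].reshape(-1,2)
E
python3 - <<'E'
from h import *
import pickle
for n in("top","scene"):
    c=r.camera(n); c["intrinsics"]=np.array(c["intrinsics"]);pickle.dump(c,open(n+".pkl","wb")); cv2.imwrite(f"pics/{n}0.png",c["img"]); print(n,np.round(c["cam_to_world"],3).tolist(),c["intrinsics"].tolist())
s=r.sense();print(s["eef_rot"],s["wrist_force"],r.tip_reach)
E
```

```text
top [[-0.005, -0.987, 0.158, 0.341], [-1.0, 0.002, -0.02, 0.092], [0.02, -0.158, -0.987, 1.191], [0.0, 0.0, 0.0, 1.0]] [[458.48421564866226, 0.0, 326.74838530183956], [0.0, 458.48421564866226, 194.78335150509312], [0.0, 0.0, 1.0]]
scene [[0.856, -0.229, 0.464, -0.0], [-0.517, -0.354, 0.779, -0.776], [-0.014, -0.907, -0.421, 0.545], [0.0, 0.0, 0.0, 1.0]] [[448.32364737813424, 0.0, 314.67543414531997], [0.0, 448.32364737813424, 200.8315663732865], [0.0, 0.0, 1.0]]
[[-9.49296617e-01  3.14381554e-01 -4.14372270e-04]
 [ 3.14381813e-01  9.49296148e-01 -9.48427182e-04]
 [ 9.51939878e-05 -1.03060982e-03 -9.99999464e-01]] [ 0.72849727 -1.01519997 -0.05905145] 0.017
```

View pics/top0.png

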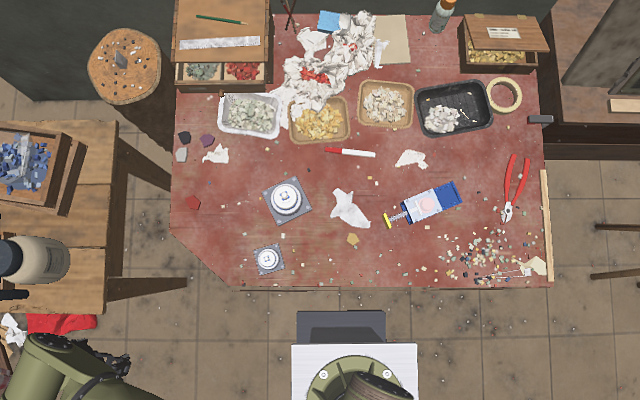

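View pics/scene0.png

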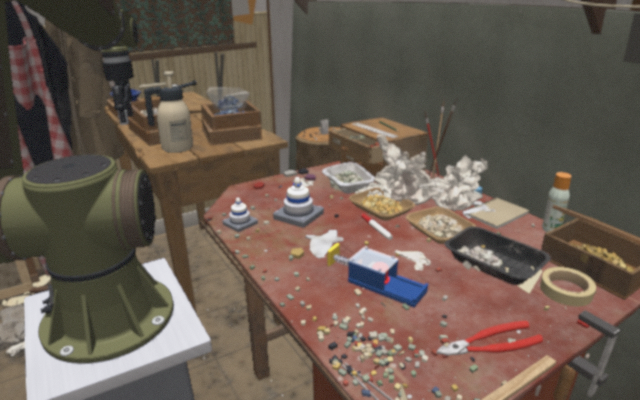

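In the top view there are two nests, at (287,199) and (268,259). The one at (287,199) is clearly larger, so it fits "the larger" (100 mm base). The dispenser runs from its yellow plate at (388,220) to the landing near (450,193). The marker is at (350,152), the gold glass at (352,240) and the red glass at (193,202).

Run:
```python
from h import *
import pickle
c=pickle.load(open("top.pkl","rb")); s=pickle.load(open("scene.pkl","rb"))
def mask(c,lo,hi,roi):
    h=cv2.cvtColor(c["img"],cv2.COLOR_BGR2HSV); m=cv2.inRange(h,lo,hi); k=np.zeros_like(m); x0,y0,x1,y1=roi; k[y0:y1,x0:x1]=255; return m&k
def big(m):
    return max(cv2.findContours(m,0,1)[0],key=cv2.contourArea)
b=big(mask(c,(105,100,40),(130,255,255),(395,170,480,240))); R=cv2.minAreaRect(b)
box=cv2.boxPoints(R); print("blue box",box.round(1).tolist()); print(np.array([ray(c,p,.014)[:2] for p in box]).round(4).tolist())
y=big(mask(c,(20,120,120),(35,255,255),(375,205,400,235))); R=cv2.minAreaRect(y); print("yellow",R,ray(c,R[0],.052).round(4))
print("yel box",np.array([ray(c,p,.052)[:2] for p in cv2.boxPoints(R)]).round(4).tolist())
ys=big(mask(s,(20,120,100),(35,255,255),(322,238,345,270)));print("yel scene",cv2.boundingRect(ys))
# nest bases: dark bluish-grey squares; print blue ring
for roi in((260,175,318,228),(250,240,290,280)):
    k=mask(c,(95,30,30),(130,255,140),roi); q=big(k);R=cv2.minAreaRect(q); print("base",np.round(R[0],1),np.round(R[1],1),R[2],ray(c,R[0],.026).round(4), np.array([ray(c,p,.026)[:2] for p in cv2.boxPoints(R)]).round(3).tolist())
for n,uv in(("gold",(352,240)),("marker",(350,152)),("red",(193,202))): print(n,ray(c,uv,.005).round(3))
a=cv2.resize(c["img"][170:285,240:320],None,fx=5,fy=5,interpolation=2); d=cv2.resize(c["img"][170:285,375:455+15],None,fx=4,fy=5,interpolation=2)
d=cv2.resize(c["img"][175:240,375:475],None,fx=4,fy=4,interpolation=2); a=a[:560]
o=np.zeros((575,800,3),np.uint8); o[:a.shape[0],:400]=a; o[:d.shape[0],400:]=d
e=cv2.resize(s["img"][170:232,215:325],None,fx=3.6,fy=3.6,interpolation=2); o[300:300+e.shape[0],402:402+e.shape[1]]=e
cv2.imwrite("pics/crop1.png",o)
```

```text
blue box [[433.0, 188.6999969482422], [452.70001220703125, 180.39999389648438], [461.79998779296875, 201.8000030517578], [442.1000061035156, 210.10000610351562]]
[[0.5455, -0.2118], [0.5677, -0.2656], [0.5103, -0.287], [0.4886, -0.2333]]
yellow ((387.0430603027344, 220.26724243164062), (15.756773948669434, 3.2826614379882812), 66.80140686035156) [ 0.4587 -0.0822  0.052 ]
yel box [[0.4753, -0.071], [0.4786, -0.0786], [0.4421, -0.0934], [0.4389, -0.0857]]
yel scene (328, 243, 12, 22)
base [279. 225.] [0. 0.] 0.0 [0.45   0.1899 0.026 ] [[0.45, 0.19], [0.45, 0.19], [0.45, 0.19], [0.45, 0.19]]
base [284. 267.] [0. 0.] 0.0 [0.3441 0.1763 0.026 ] [[0.344, 0.176], [0.344, 0.176], [0.344, 0.176], [0.344, 0.176]]
gold [0.413 0.003 0.005]
marker [0.646 0.005 0.005]
red [0.513 0.418 0.005]
```

View pics/crop1.png

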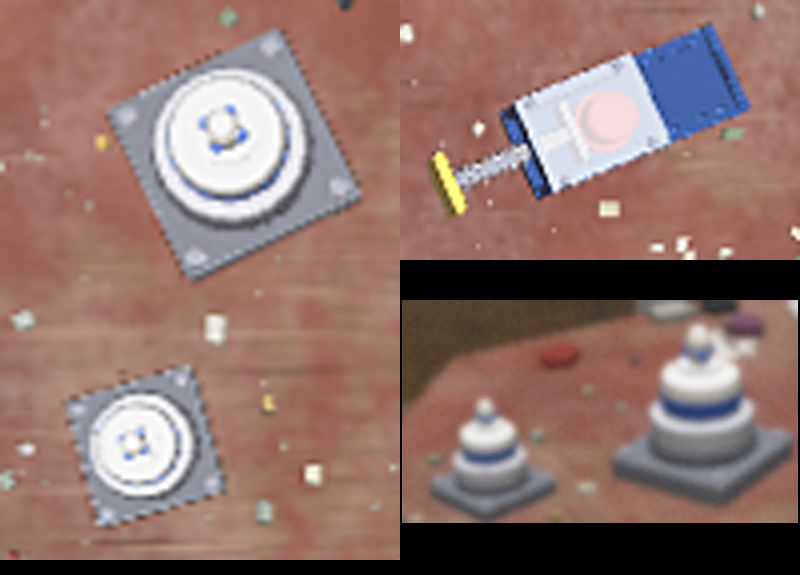

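The crop shows the larger nest (top-left) with its neck tip near full-image (284.6,195.4). The smaller look-alike sits below it. The dispenser's open landing is at the right end, with push direction about (0.378,-0.926). I'm moving to a pose behind the plate.

Emit:
arm_command(
  deltas=[
    [2.26,-4.73,0,0,0,-4.1,-1],
    [2.26,-4.73,0,0,0,-4.1,-1],
    [2.26,-4.73,0,0,0,-4.1,-1],
    [2.26,-4.73,0,0,0,-4.1,-1],
    [2.26,-4.73,0,0,0,-4.1,-1],
    [2.26,-4.73,0,0,0,-4.1,-1],
    [2.26,-4.73,0,0,0,-4.1,-1],
    [2.26,-4.73,0,0,0,-4.1,-1],
    [2.26,-4.73,0,0,0,-4.1,-1],
    [2.26,-4.73,0,0,0,-4.1,-1],
    [2.26,-4.73,0,0,0,-4.1,-1],
    [2.26,-4.73,0,0,0,-4.4,-1],
  ],
)

```text
time: 1.6
tcp_pos: [0.4445, -0.0473, 0.2482]
eef_rot: [[-0.375, 0.927, -0.0], [0.927, 0.375, 0.0], [0.0, -0.0, -1.0]]
wrist_force: [0.5, 0.4, 0.6]
gripper_width: 0.001
grasp_force: 0.0
```

Run:
```python
from h import *
import pickle
c=pickle.load(open("top.pkl","rb"));s=pickle.load(open("scene.pkl","rb"))
cor=np.array([(261.6,192.6),(296,176),(312,209.4),(278.4,225.6)])
P=np.array([ray(c,p,.026)[:2] for p in cor]);print(P.round(4),P.mean(0))
print("neck",ray(c,(284.6,195.4),.110))
# cap circle? pink inside hood not needed. scene neck tip
e=(402,300); print("scene base proj",proj(s,[*P.mean(0),.112]), "seen",(697-402)/3.6+215,(325-300)/3.6+170)
# bottle top/shoulder circle by white mask around
h=cv2.cvtColor(c["img"],cv2.COLOR_BGR2HSV);w=cv2.inRange(h,(0,0,190),(180,60,255))
cs=[q for q in cv2.findContours(w[170:232,255:320],0,1)[0] if cv2.contourArea(q)>50]
for q in cs:
    (x,y),rr=cv2.minEnclosingCircle(q);print(x+255,y+170,rr,ray(c,(x+255,y+170),.086).round(4),ray(c,(x+255,y+170),.05).round(4))
st=r.sense();print(st["tcp_pos"],np.array(st["eef_rot"]).round(3),st["time"])
```

```text
[[0.5337 0.2356]
 [0.5771 0.1474]
 [0.4899 0.106 ]
 [0.4485 0.1914]] [0.51228703 0.17011898]
neck [0.51292095 0.1703009  0.11      ]
scene base proj [[297.24412253 177.94114813]] seen 296.94444444444446 176.94444444444446
285.3342533111572 198.18508338928223 14.932808876037598 [0.5099 0.1702 0.086 ] [0.5154 0.1727 0.05  ]
[ 0.4444704  -0.04725454  0.24817798] [[-0.375  0.927 -0.   ]
 [ 0.927  0.375  0.   ]
 [ 0.    -0.    -1.   ]] 1.6
```

Emit:
arm_command(
  deltas=[
    [0,0,-5,-7.7,-3.15,0,-1],
    [0,0,-5,-7.7,-3.15,0,-1],
    [0,0,-5,-7.7,-3.15,0,-1],
    [0,0.2,-4,0,0,0,-1],
    [0,0,-1.6,0,0,0,-1],
    [0,0,0,0,0,0,-1],
  ],
)

```text
time: 2.35
tcp_pos: [0.4434, -0.044, 0.0447]
eef_rot: [[-0.343, 0.927, 0.152], [0.843, 0.376, -0.384], [-0.413, -0.004, -0.911]]
wrist_force: [-0.2, -0.4, 1.0]
gripper_width: -0.002
grasp_force: 0.0
```

Emit:
arm_command(
  deltas=[
    [0.34,-0.83,0,0,0,0,-1],
    [0.34,-0.83,0,0,0,0,-1],
    [0.34,-0.83,0,0,0,0,-1],
    [0.34,-0.83,0,0,0,0,-1],
    [0.34,-0.83,0,0,0,0,-1],
    [0.34,-0.83,0,0,0,0,-1],
    [0.34,-0.83,0,0,0,0,-1],
    [0.34,-0.83,0,0,0,0,-1],
    [0.3,-0.73,0,0,0,0,-1],
    [0,0,0,0,0,0,-1],
  ],
)

```text
time: 3.6
tcp_pos: [0.4745, -0.1181, 0.0457]
eef_rot: [[-0.342, 0.927, 0.155], [0.844, 0.375, -0.384], [-0.414, -0.001, -0.91]]
wrist_force: [1.2, 5.5, 2.7]
gripper_width: -0.006
grasp_force: 2.4
```

Run:
```python
from h import *
c=r.camera("top"); s=r.camera("scene")
a=cv2.resize(c["img"][165:245,375:475],None,fx=4,fy=4,interpolation=2); e=cv2.resize(s["img"][220:320,310:435],None,fx=3.2,fy=3.2,interpolation=2)
o=np.zeros((320,800,3),np.uint8);o[:320,:400]=a;o[:,400:]=e;cv2.imwrite("pics/push.png",o)
st=r.sense();p=np.array(st["tcp_pos"])[:2]-[.5027,-.1886];print(p@[.378,-.926],p@[.926,.378],st["wrist_force"])
```

```text
-0.07631184882745985 0.0005216111035695352 [0.14821518 4.81782576 3.72320431]
```

View pics/push.png

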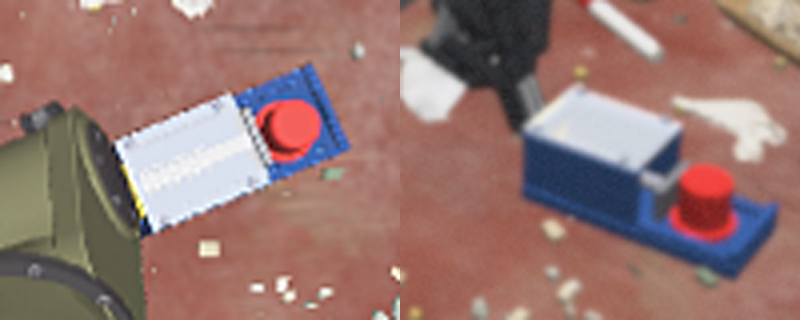

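The plunger is nearly in: the cap is out on the landing (left crop, around (292,128)) and the yellow plate is at the hood edge. I'll push until it stops.

Emit:
arm_command(
  deltas=[
    [0.15,-0.37,0,0,0,0,-1],
    [0.15,-0.37,0,0,0,0,-1],
    [0.08,-0.2,0,0,0,0,-1],
    [0,0,0,0,0,0,-1],
  ],
)

```text
time: 4.2
tcp_pos: [0.4756, -0.1232, 0.0435]
eef_rot: [[-0.345, 0.926, 0.151], [0.845, 0.377, -0.379], [-0.408, -0.004, -0.913]]
wrist_force: [-18.1, 53.6, 10.5]
gripper_width: -0.002
grasp_force: 25.1
```

Hard stop reached at the predicted depth. Backing off and rising.

Emit:
arm_command(
  deltas=[
    [-0.8,1.9,0,0,0,0,-1],
    [-0.9,2.3,0,0,0,0,-1],
    [-0.9,2.3,0,0,0,0,-1],
    [-0.6,1.4,0,0,0,0,-1],
    [0,0,5,7.7,3.15,0,0.2],
    [0,0,5,7.7,3.15,0,0.2],
    [0,0,5,7.7,3.15,0,0.2],
    [0,0,0,0,0,0,0.2],
  ],
)

```text
time: 5.2
tcp_pos: [0.4475, -0.0512, 0.1878]
eef_rot: [[-0.37, 0.929, 0.007], [0.928, 0.37, -0.029], [-0.03, -0.004, -1.0]]
wrist_force: [-1.0, -0.3, -1.3]
gripper_width: 0.599
grasp_force: 0.0
```

Run:
```python
from h import *
c=r.camera("top"); s=r.camera("scene")
def redc(c,roi):
    h=cv2.cvtColor(c["img"],cv2.COLOR_BGR2HSV);m=cv2.inRange(h,(0,170,150),(6,255,255))|cv2.inRange(h,(174,170,150),(180,255,255))
    x0,y0,x1,y1=roi;q=max(cv2.findContours(m[y0:y1,x0:x1],0,1)[0],key=cv2.contourArea)+[x0,y0];return q
q=redc(c,(425,175,470,220));print(cv2.boundingRect(q),cv2.minEnclosingCircle(q),cv2.contourArea(q))
h=cv2.cvtColor(c["img"],cv2.COLOR_BGR2HSV)
print("disp x,y of the land:",[.5027+.066*.378,-.1886-.066*.926])
(u,v),_=cv2.minEnclosingCircle(q);print(ray(c,(u,v),.029))
a=cv2.resize(c["img"][170:230,405:480],None,fx=8,fy=8,interpolation=2);cv2.imwrite("pics/cap.png",a)
st=r.sense();print(st["tcp_pos"],np.array(st["eef_rot"]).round(3),st["gripper_width"],proj(c,[[.5277,-.2497,.012],[.5277,-.2497,.046]]))
```

```text
(440, 190, 17, 15) ((448.1259460449219, 196.51527404785156), 8.266135215759277) 67.5
disp x,y of the land: [0.527648, -0.249716]
[ 0.52221004 -0.24676323  0.029     ]
[ 0.44566462 -0.05022678  0.18396694] [[-0.371  0.928  0.001]
 [ 0.928  0.371 -0.031]
 [-0.029 -0.01  -1.   ]] 0.5970812602033605 [[447.32276231 195.45126441]
 [451.00979892 193.36739288]]
```

View pics/cap.png

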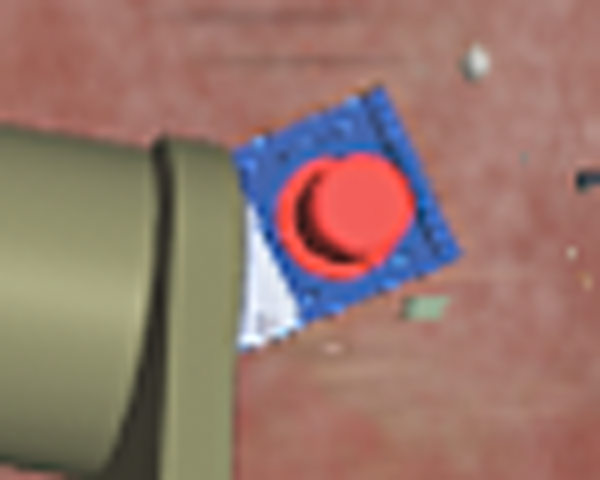

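Run:
```python
from h import *
import pickle
c=pickle.load(open("top.pkl","rb"))
print(ray(c,(449.9,194.8),.046),ray(c,(447.1,196.7),.017))
s=r.camera("scene");h=cv2.cvtColor(s["img"],cv2.COLOR_BGR2HSV);m=cv2.inRange(h,(0,150,90),(8,255,255))|cv2.inRange(h,(172,150,90),(180,255,255))
q=max(cv2.findContours(m[250:320,360:440],0,1)[0],key=cv2.contourArea)+[360,250];print(cv2.boundingRect(q))
y=[p for p in q[:,0]];y=np.array(y);print("top row left/right",y[y[:,1]<y[:,1].min()+12][:,0].min(),y[y[:,1]<y[:,1].min()+12][:,0].max(), "fl",y[:,0].min(),y[:,0].max())
for P in([.5277,-.2497],[.5235,-.2483]):print(proj(s,[[*P,.012],[*P,.046]]))
```

```text
[ 0.52399095 -0.24663296  0.046     ] [ 0.52359668 -0.24750383  0.017     ]
(397, 272, 20, 24)
top row left/right 400 415 fl 397 416
[[409.17089494 290.15462248]
 [410.5842691  275.84397197]]
[[407.09064952 290.49108601]
 [408.46975834 276.17035251]]
```

Emit:
arm_command(
  deltas=[
    [1.56,-3.94,0,0,0,0,0.2],
    [1.56,-3.94,0,0,0,0,0.2],
    [1.56,-3.94,0,0,0,0,0.2],
    [1.56,-3.94,0,0,0,0,0.2],
    [1.56,-3.94,0,0,0,0,0.2],
    [0,0,-4,0,0,0,0.2],
    [0,0,-4,0,0,0,0.2],
    [0,0,0,0,0,0,0.2],
    [0,0,0,0,0,0,0.2],
  ],
)

```text
time: 6.48
tcp_pos: [0.5243, -0.2466, 0.1052]
eef_rot: [[-0.373, 0.928, 0.002], [0.927, 0.373, -0.03], [-0.029, -0.01, -1.0]]
wrist_force: [0.3, 0.3, -0.5]
gripper_width: 0.604
grasp_force: 0.0
```

```bash
cat > st.py <<'E'
from h import *
s=r.sense();R=np.array(s["eef_rot"]);print(np.round(s["tcp_pos"],4),R.round(4).tolist(),np.round(s["wrist_force"],1),s["gripper_width"],s["grasp_force"],s["time"])
z=R[:,2];print("rotvec to vertical deg",np.degrees(np.cross(z,[0,0,-1])).round(2), "cap delta",(np.array([.5237,-.2475,.038])-s["tcp_pos"]).round(4))
E
python3 st.py
```

```text
[ 0.5243 -0.2466  0.1052] [[-0.3729, 0.9279, 0.0016], [0.9274, 0.3728, -0.0304], [-0.0288, -0.0098, -0.9995]] [ 0.3  0.3 -0.5] 0.6038733213339832 0.0 6.475
rotvec to vertical deg [1.74 0.09 0.  ] cap delta [-0.0006 -0.0009 -0.0672]
```

Emit:
arm_command(
  deltas=[
    [-0.05,-0.1,-3,1.74,0.1,0,0.2],
    [0,0,-2,0,0,0,0.2],
    [0,0,-1,0,0,0,0.2],
    [0,0,-0.7,0,0,0,0.2],
    [0,0,0,0,0,0,0.2],
    [0,0,0,0,0,0,0.2],
  ],
)

```text
time: 7.22
tcp_pos: [0.5237, -0.2479, 0.0381]
eef_rot: [[-0.373, 0.928, 0.0], [0.928, 0.373, 0.0], [-0.0, 0.0, -1.0]]
wrist_force: [-0.1, -0.4, -0.5]
gripper_width: 0.601
grasp_force: 0.0
```

```bash
python3 st.py
```

```text
[ 0.5237 -0.2479  0.0381] [[-0.3725, 0.928, 0.0004], [0.928, 0.3725, 0.0001], [-0.0001, 0.0004, -1.0]] [-0.1 -0.4 -0.5] 0.6009517274387032 0.0 7.225
rotvec to vertical deg [-0.    0.02  0.  ] cap delta [-0.      0.0004 -0.0001]
```

Emit:
arm_command(
  deltas=[
    [0,0,0,0,0,0,-1],
    [0,0,0,0,0,0,-1],
    [0,0,0,0,0,0,-1],
    [0,0,0,0,0,0,-1],
    [0,0,0,0,0,0,-1],
  ],
)

```text
time: 7.85
tcp_pos: [0.5238, -0.2479, 0.0381]
eef_rot: [[-0.372, 0.928, 0.001], [0.928, 0.372, 0.0], [-0.0, 0.001, -1.0]]
wrist_force: [-0.9, 0.6, 4.9]
gripper_width: 0.363
grasp_force: 59.7
```

Emit:
arm_command(
  deltas=[
    [0,0,2,0,0,0,-1],
    [0,0,6,0,0,0,-1],
    [0,0,6,0,0,0,-1],
    [-0.14,5,0,0,0,0,-1],
    [-0.14,5,0,0,0,0,-1],
    [-0.14,5,0,0,0,0,-1],
    [-0.14,5,0,0,0,0,-1],
    [-0.14,5,0,0,0,0,-1],
    [-0.14,5,0,0,0,0,-1],
    [-0.14,5,0,0,0,0,-1],
    [-0.14,4,0,0,0,0,-1],
    [0,0,0,0,0,0,-1],
  ],
)

```text
time: 9.35
tcp_pos: [0.5118, 0.1444, 0.1785]
eef_rot: [[-0.375, 0.927, 0.0], [0.927, 0.375, 0.001], [0.001, 0.001, -1.0]]
wrist_force: [0.5, -0.3, 0.0]
gripper_width: 0.358
grasp_force: 60.0
```

Run:
```python
import st
from h import *
s=r.camera("scene");c=r.camera("top")
T=np.array(r.sense()["tcp_pos"]);P=T-[0,0,.026]
print("expected flange proj",proj(s,[P,P+[0,0,.034]]),"neck",proj(s,[[.5126,.17,.112]]))
h=cv2.cvtColor(s["img"],cv2.COLOR_BGR2HSV);m=cv2.inRange(h,(0,150,70),(8,255,255))|cv2.inRange(h,(172,150,70),(180,255,255))
q=max(cv2.findContours(m[120:200,270:330],0,1)[0],key=cv2.contourArea)+[270,120];print(cv2.boundingRect(q))
a=cv2.resize(s["img"][120:220,250:350],None,fx=5,fy=5,interpolation=2);cv2.imwrite("pics/above.png",a)
```

```text
[0.5118 0.1444 0.1785] [[-0.3754, 0.9269, 0.0004], [0.9269, 0.3754, 0.0009], [0.0007, 0.0007, -1.0]] [ 0.5 -0.3  0. ] 0.35758751848980386 60.03939813002944 9.35
rotvec to vertical deg [-0.05  0.02  0.  ] cap delta [ 0.0119 -0.3919 -0.1405]
expected flange proj [[302.17409409 166.52843614]
 [301.82693107 153.59215416]] neck [[297.37242495 177.93074325]]
(293, 151, 17, 19)
```

View pics/above.png

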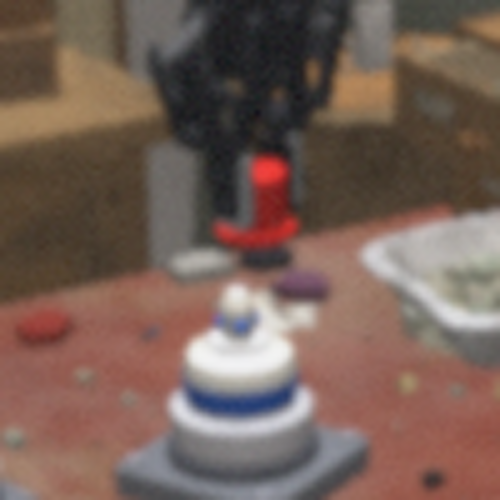

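Cap held upright, flange at about (301.5,166) in the scene image and the neck tip below at (297.4,178). Next I'll shift over it and come down to just above the nose.

Emit:
arm_command(
  deltas=[
    [0.1,2.46,0,0,0,0,-1],
    [0,0,-2,0,0,0,-1],
    [0,0,-1.6,0,0,0,-1],
    [0,0,0,0,0,0,-1],
    [0,0,0,0,0,0,-1],
  ],
)

```text
time: 10.07
tcp_pos: [0.5135, 0.1664, 0.142]
eef_rot: [[-0.372, 0.928, 0.0], [0.928, 0.372, 0.001], [0.001, 0.0, -1.0]]
wrist_force: [-0.1, 0.3, 0.3]
gripper_width: 0.354
grasp_force: 60.0
```

Run:
```python
import st
from h import *
s=r.camera("scene")
P=np.array(r.sense()["tcp_pos"])-[0,0,.026]
print("exp",proj(s,[P]))
h=cv2.cvtColor(s["img"],cv2.COLOR_BGR2HSV);m=cv2.inRange(h,(0,150,70),(8,255,255))|cv2.inRange(h,(172,150,70),(180,255,255))
q=max(cv2.findContours(m[140:200,270:330],0,1)[0],key=cv2.contourArea)+[270,140];print(cv2.boundingRect(q))
a=cv2.resize(s["img"][140:220,260:340],None,fx=7,fy=7,interpolation=2);cv2.imwrite("pics/nose.png",a)
```

```text
[0.5135 0.1664 0.142 ] [[-0.3718, 0.9283, 0.0], [0.9283, 0.3718, 0.0007], [0.0007, 0.0003, -1.0]] [-0.1  0.3  0.3] 0.3543843013042461 60.03954439423978 10.075
rotvec to vertical deg [-0.04  0.    0.  ] cap delta [ 0.0102 -0.4139 -0.104 ]
exp [[298.30469852 176.80174282]]
(291, 162, 15, 17)
```

View pics/nose.png

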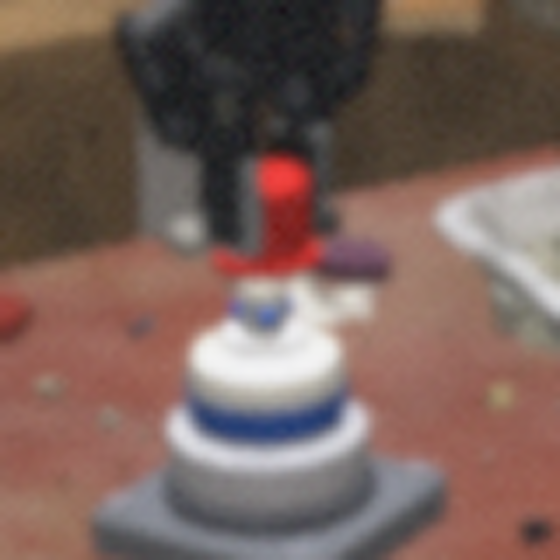

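The flange is centred near x=298.5 and the neck at about 297.7, so the cap is a touch right, matching the 2.6 mm shortfall in y. I'll correct that and go down slowly to the nubs.

Emit:
arm_command(
  deltas=[
    [-0.05,0.26,0,0,0,0,-1],
    [0,0,0,0,0,0,-1],
    [0,0,-0.5,0,0,0,-1],
    [0,0,-0.4,0,0,0,-1],
    [0,0,-0.4,0,0,0,-1],
    [0,0,-0.3,0,0,0,-1],
    [0,0,0,0,0,0,-1],
  ],
)

```text
time: 11.0
tcp_pos: [0.5133, 0.1699, 0.1252]
eef_rot: [[-0.372, 0.928, 0.001], [0.928, 0.372, 0.002], [0.001, 0.002, -1.0]]
wrist_force: [7.4, 5.8, -4.1]
gripper_width: 0.357
grasp_force: 60.0
```

Emit:
arm_command(
  deltas=[
    [0.15,0.1,0,0,0,0,-1],
    [0,0,0,0,0,0,-1],
  ],
)

```text
time: 11.25
tcp_pos: [0.5141, 0.1703, 0.1251]
eef_rot: [[-0.373, 0.928, -0.001], [0.928, 0.373, 0.0], [0.001, -0.001, -1.0]]
wrist_force: [0.6, -0.4, -0.3]
gripper_width: 0.353
grasp_force: 60.3
```

Lateral force has gone, so the cap is centred on the neck. Pressing down.

Emit:
arm_command(
  deltas=[
    [0,0,-0.3,0,0,0,-1],
    [0,0,-0.3,0,0,0,-1],
    [0,0,-0.3,0,0,0,-1],
    [0,0,0,0,0,0,-1],
  ],
)

```text
time: 11.75
tcp_pos: [0.5139, 0.1705, 0.1158]
eef_rot: [[-0.372, 0.928, -0.001], [0.928, 0.372, 0.001], [0.001, -0.001, -1.0]]
wrist_force: [1.3, 3.0, -3.3]
gripper_width: 0.354
grasp_force: 60.0
```

Emit:
arm_command(
  deltas=[
    [0,0,-0.3,0,0,0,-1],
    [0,0,-0.3,0,0,0,-1],
    [0,0,-0.3,0,0,0,-1],
    [0,0,0,0,0,0,-1],
  ],
)

```text
time: 12.25
tcp_pos: [0.5142, 0.1704, 0.1079]
eef_rot: [[-0.372, 0.928, -0.0], [0.928, 0.372, 0.001], [0.001, -0.0, -1.0]]
wrist_force: [-4.9, 1.0, 9.3]
gripper_width: 0.353
grasp_force: 61.5
```

Emit:
arm_command(
  deltas=[
    [0,0,-0.1,0,0,0,-1],
    [0,0,-0.1,0,0,0,-1],
    [0,0,0,0,0,0,-1],
  ],
)

```text
time: 12.62
tcp_pos: [0.5142, 0.1704, 0.1062]
eef_rot: [[-0.372, 0.928, -0.0], [0.928, 0.372, 0.001], [0.001, 0.0, -1.0]]
wrist_force: [-5.0, 0.6, 13.0]
gripper_width: 0.358
grasp_force: 61.8
```

Emit:
arm_command(
  deltas=[
    [0,0,-0.1,0,0,0,-1],
    [0,0,-0.1,0,0,0,-1],
    [0,0,0,0,0,0,-1],
    [0,0,0,0,0,0,-1],
  ],
)

```text
time: 13.12
tcp_pos: [0.5144, 0.1704, 0.1059]
eef_rot: [[-0.373, 0.928, 0.001], [0.928, 0.373, 0.001], [0.0, 0.001, -1.0]]
wrist_force: [-14.9, -2.9, 31.8]
gripper_width: 0.356
grasp_force: 64.1
```

Run:
```python
import st
from h import *
s=r.camera("scene")
a=cv2.resize(s["img"][140:220,260:340],None,fx=7,fy=7,interpolation=2);cv2.imwrite("pics/home.png",a)
```

```text
[0.5144 0.1704 0.1059] [[-0.3725, 0.928, 0.0007], [0.928, 0.3725, 0.0008], [0.0005, 0.0009, -1.0]] [-14.9  -2.9  31.8] 0.3559262768018831 64.14205885492265 13.125
rotvec to vertical deg [-0.05  0.04  0.  ] cap delta [ 0.0093 -0.4179 -0.0679]
```

View pics/home.png

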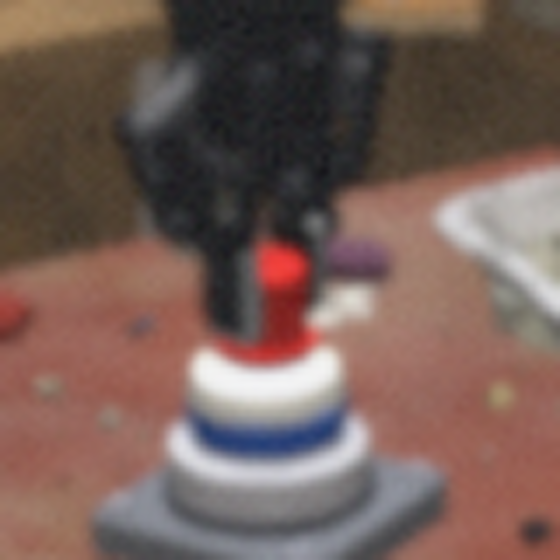

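The cap's flange (about (268,345) in the crop) sits flat on the bottle's shoulder. The nest is on its stop: force jumped to 32 N with no further travel. TCP 0.106 matches the expected bottomed height.

```bash
python3 -c "
from plant import r
print(r.finish_job())"
```

```text
the job is handed in; nothing more can be done
None
```

I handed in the job at about 13 s: the plunger was pushed to its stop, and the cap looks clicked home on the bottle in the larger nest, with the fingers still pressing it down at about 32 N; the hand-in gave no verdict.

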